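# Open the step bin by its pedal and let the lid down softly

### The arm

A 6-joint arm with a two-finger parallel gripper is mounted at the origin on the work surface. World frame = base frame: x ahead of the robot, y to its left, z up, the work surface at z = 0. Lengths are in m, angles in degrees, forces in N, time in s.
With the tool pointing down it reaches from about 0.35 to 0.875 m from the base axis. Payload 4.2 kg.
Tool frame: the origin (TCP) lies on the centre line of the jaws, within the pads' length; the fingertips stand 19 mm ahead of it and the grasp point (between the pads) is the TCP; x points along the fingers, y is the direction in which the jaws open and shut, and the axes are right-handed (so a half turn about x gives the same grasp; the last joint's range is limited). The gripper opens to 87 mm and grips with 3 to 60 N. Pads are 19 mm wide; open, the fingers measure 117 mm over their backs; the gripper's body (75 mm by 190 mm) begins 51 mm behind the grasp point.
Start: joints at [88.499, 22.042, 0.453, 0, -68.411, -14.817], TCP at [0.176, 0.6, 0.242] pointing down, gripper open.
Joint ranges: [-179.83, 179.83], [-69.29, 118.12], [-61.27, 80.66], [-181.25, 117.63], [-171.15, -9.14], [-177.46, 177.46]. Speed limits (degrees/s): [159.86, 159.86, 180, 180, 180, 180].

### API

Orientations are given as a 3x3 rotation matrix whose columns are the frame's x, y, z axes.
In Python, from station import r, viewer, job, spotter gives the robot as it stands.
- The arm moves only by the tool play_rows, never from a script. Its argument "commands" is a list of rows, each an object of numbers: "fingers": the gripper command: -1 is fully open, 1 is shut, values between are in proportion; "tx", "ty", "tz": the shift along the tool's x, y, z normalised to -1 to 1, where 1 is 750 mm; "ax", "ay", "az": the turn, a rotation vector about the tool's x, y, z normalised to -1 to 1, where 1 is pi rad. In form: [{"fingers": .., "tx": .., "ty": .., "tz": .., "ax": .., "ay": .., "az": ..}, ...]. A call has 1 to 5 rows; each row is the pose to reach, as a shift and turn from the pose commanded when the call began, along the tool's axes at that moment, turning the shorter way round; what a row does not reach only later rows make up. A row lasts 1/12 s, in which the tool goes at most 41.7 mm and 7.16 degrees, less where a joint would pass 70% of its speed; a pose out of reach is approached as far as the arm can. A call with a number of a shift or a turn outside -1 to 1 is refused whole. A call with a gripper value outside its range is refused whole. The fingers move at their own pace and stop on an object; the grip force is fixed at half the most. Time passes only in rows, so rows that repeat a pose let the fingers close. It gives the time, the measured TCP pose, the force and the opening at its end, in the units of the state.
- r.sense(): the state, without advancing time (a new reading comes with each control period).
- viewer.capture(name): name is "side" or "top"; returns a dict with "image" (480x640x3 uint8, red, green, blue), "fx", "fy", "cx", "cy" (pixels), "dist" ([k1, k2, p1, p2, k3] as OpenCV has them; the pictures are not rectified), "R" (3x3) and "t" (3): a world point X has camera coordinates R X + t. Camera axes: x right, y down, z forward; pixel columns grow to the right and rows downward; lengths in m; the calibration is good to about 2 mm. A picture is of the moment at which its call begins. There is no depth.
- job.finish_job(): hands the job in, once; it reports no verdict.
Trained networks look in a picture, given as the dict that the camera call returned (one of the last four; its "shot" number tells which), for a name from the list of things; names that differ only in an ending like _2 or _b are one class to them, and where a whole thing is asked for, a point or a joint stands for the part that bears it (a point fixed in the world has none). Each returns a list of dicts, best first, with "score" (0 to 1); they miss things now and then, are a little off and sometimes report something else, mostly with a low value. They report only what shows in the picture. A call takes as long as a camera call.
- spotter.find_in(name, picture): "uv" ([column, row] in pixels, amid what is visible of it).
- spotter.silhouettes(name, picture): "region" (480x640 bool, what is visible of it) and "uv" ([column, row] in pixels, amid what is visible of it).
The state is a dict: "time_s": time; "joints": joint angles; "joint_velocities": joint speeds; "effort": joint torques, N m; "tcp_pos": TCP position; "ee_rot": TCP orientation; "wrist_force": force on the tool from outside, world axes, zero at the start; "moment": the same for the moment, N m; "gripper_width": opening from 0.0 (shut) to 1.0 (fully open).
Only numpy, scipy, OpenCV 4.12 (cv2) and the standard library are available. Lean on these libraries where they do the work, as an engineer would, in place of code of your own. Each camera call takes 0.05 s, during which the arm holds its last target. There are 200 camera calls.

### The job

Press the black foot pedal of the orange bin right down with the fingertips until the lid stands fully open, and keep it down for two seconds so that one can see how full the bin is. Then let the pedal come up slowly, so that the lid is eased down all the way until it is shut and never drops or slams. Work the bin by its pedal alone, without touching the lid, and leave everything else on the shelf where it stands.

Things in the scene. Friction and masses are not known exactly. Their poses are not given: they have to be found in the camera images.
- bin: squat round bin of orange plastic, fixed to the slate shelf by its foot, 188 mm across at the rim and 140 mm high (164 mm with the shut lid, which is 196 mm across). Origin at the centre of its underside; its own -x axis points to the front, where the pedal sticks out; the lid hinge is at the +x side of the rim
- pedal_pad (a point): centre of the top face of the black ribbed pedal pad at the bin's front, 45 mm (along the bin's x) by 70 mm (along its y), 10 mm thick, on a steel lever. It lies 175 mm in front of the bin's axis (pad's near edge 55 mm from the lid's edge), 55 mm above the shelf with the pedal up, 25 mm fully down; going down, the pad tilts by 0.2 rad and shifts under 3 mm sideways
- pedal (a joint): angle of the pedal, rad: 0 fully up, 0.2 fully down at its firm stop. It takes some 3 to 10 N at the pad to work and springs up when let go
- lid (a joint): angle of the lid, rad: 0 shut, 1.2 fully open, tied to the pedal (6 times the pedal's angle, so that 1 mm of pad travel turns it about 0.04 rad). Let go, it falls shut and slams; eased shut over two seconds or more at an even rate it does not. Opening, its front edge goes up and back, away from the pedal, to about 330 mm above the shelf
- lid_front (a point): front edge of the lid, above the pedal side, 147 mm above the shelf when shut
- peg_yellow: clothes peg of bright yellow plastic, loose, lying on its side, 78 x 16 x 11 mm high; origin at the centre of its underside, x along its length. To be left alone. It lies beside the pedal
- peg_red: clothes peg of bright red plastic, loose, lying on its side, 78 x 16 x 11 mm high; origin at the centre of its underside, x along its length. To be left alone. It lies in front of the pedal
- peg_green: clothes peg of bright green plastic, loose, lying on its side, 78 x 16 x 11 mm high; origin at the centre of its underside, x along its length. To be left alone
- peg_blue: clothes peg of bright blue plastic, loose, lying on its side, 78 x 16 x 11 mm high; origin at the centre of its underside, x along its length. To be left alone
- jar: empty open glass jar, loose and upright, 80 mm across and 105 mm high; origin at the centre of its underside. To be left alone
- holder: steel scrubbing pad holder with a pad in it, loose, 110 x 75 mm and 53 mm high; origin at the centre of its underside. To be left alone
- softener: blue softener bottle, loose and upright, 72 mm across and 190 mm high; origin at the centre of its underside. To be left alone

How it is judged (in metres and radians):
On the way, in this order (a step that is already met when the one before it is completed fails the run):
1. the pedal is pressed home by the robot, the lid stands fully open, and stays so for 1.5 s (value of joint lid above 1.1 rad and contact force between the fingers and pedal above 0.3 N), for 1.5 s.
2. on the way down the lid is eased past half open with the fingers still on the pedal (value of joint lid between 0.1 and 0.6 rad and contact force between the fingers and pedal above 0.3 N), for 0.1 s.
3. the lid is shut (value of joint lid below 0.05 rad), for 0.2 s.
At the end, for the whole second after the job is handed in: the lid is shut (within 0.05 rad) and still, the pedal is up (within 0.01 rad), and the pegs, jar, pad holder and bottle are within 20 mm of where they were, the upright ones still upright (value of joint lid below 0.05 rad and value of joint pedal below 0.01 rad and velocity of joint lid between -0.05 and 0.05 rad/s and not (distance of peg_yellow from where it was at the start of the episode above 0.02 m) and not (distance of peg_red from where it was at the start of the episode above 0.02 m) and not (distance of peg_green from where it was at the start of the episode above 0.02 m) and not (distance of peg_blue from where it was at the start of the episode above 0.02 m) and not (distance of jar from where it was at the start of the episode above 0.02 m) and not (distance of holder from where it was at the start of the episode above 0.02 m) and not (distance of softener from where it was at the start of the episode above 0.02 m) and not (angle between jar's own z axis and vertical above 0.35 rad) and not (angle between holder's own z axis and vertical above 0.35 rad) and not (angle between softener's own z axis and vertical above 0.35 rad)); the robot touches nothing.
It fails at once if the lid drops or slams: it closes faster than 2.5 rad/s (velocity of joint lid below -2.5 rad/s).
It fails at once if the robot touches the lid (contact force between any of the fingers, the arm and lid above 0.3 N).
It fails at once if a bystander is moved more than 20 mm, lifted or tipped (distance of any of peg_yellow, peg_red, peg_green, peg_blue, jar, holder, softener from where it was at the start of the episode above 0.02 m or angle between any of jar, holder, softener's own z axis and vertical above 0.35 rad).
It also fails if it takes over 48 s, if anything falls off the work surface, if the arm or the gripper's body presses on something with over 40 N, if the wrist force passes 120 N, or if a joint passes its speed limit or range.

## Working session

There is one attempt and no reset: what is moved stays moved. The work goes in short steps, Python scripts to look and compute and a tool call to move; the robot and the scene stay as the last step left them, time stands still between calls to the robot, and variables do not carry over. Pictures are saved under pics/ and viewed, about 8 in all and at most 12, crops included, and the job is handed in when it is done.

Besides the shell and the picture viewer there is one more tool, called as name(argument=value, ...) on one line, values as JSON. play_rows: Moves the arm, as the interface text tells. Its arguments: {"type":"object","properties":{"commands":{"type":"array"}},"required":["commands"]}

```bash
mkdir -p pics; cat > h.py <<'E'
import numpy as np, cv2
from station import r, viewer, job, spotter
def K(p): return np.array([[p['fx'],0,p['cx']],[0,p['fy'],p['cy']],[0,0,1.]])
def ray(p,uv):
    n=cv2.undistortPoints(np.array([[uv]],float),K(p),np.array(p['dist'],float))[0,0]
    R=np.array(p['R']);t=np.array(p['t']); return -R.T@t, R.T@np.array([n[0],n[1],1.])
def atz(p,uv,z):
    c,d=ray(p,uv); return c+d*(z-c[2])/d[2]
def proj(p,X):
    R=np.array(p['R']);return cv2.projectPoints(np.array(X,float).reshape(-1,1,3),cv2.Rodrigues(R)[0],np.array(p['t'],float),K(p),np.array(p['dist'],float))[0][:,0]
def save(p,f): cv2.imwrite('pics/'+f,p['image'][:,:,::-1])
E
cat > a.py <<'E'
from h import *
np.set_printoptions(precision=3,suppress=True)
P={n:viewer.capture(n) for n in('side','top')}
for n,p in P.items():
    save(p,n+'0.png'); print(n,'cam',-np.array(p['R']).T@p['t'])
    for k,z in dict(bin=.16,pedal_pad=.055,lid_front=.147,peg_yellow=.006,peg_red=.006,peg_green=.006,peg_blue=.006,jar=.05,holder=.03,softener=.1).items():
        print(k,[(np.round(d['uv']),round(d['score'],2),atz(p,d['uv'],z)[:2]) for d in spotter.find_in(k,p)[:2]])
s=r.sense();print(s['tcp_pos'],s['ee_rot'],s['wrist_force'],s['time_s'])
E
python3 a.py
```

```text
side cam [ 0.013 -0.714  0.651]
bin [(array([295., 223.]), 0.73, array([0.462, 0.087])), (array([412., 387.]), 0.31, array([ 0.362, -0.408]))]
pedal_pad [(array([304., 264.]), 0.92, array([0.472, 0.072]))]
lid_front [(array([297., 200.]), 0.77, array([0.537, 0.213]))]
peg_yellow [(array([263., 278.]), 0.46, array([0.396, 0.134])), (array([306., 261.]), 0.31, array([0.522, 0.146]))]
peg_red [(array([325., 301.]), 0.49, array([ 0.475, -0.017])), (array([308., 263.]), 0.16, array([0.524, 0.135]))]
peg_green [(array([490., 388.]), 0.56, array([ 0.588, -0.39 ]))]
peg_blue [(array([192., 229.]), 0.47, array([0.331, 0.461]))]
jar [(array([411., 384.]), 0.92, array([ 0.442, -0.333])), (array([493., 385.]), 0.73, array([ 0.558, -0.41 ]))]
holder [(array([518., 344.]), 0.81, array([ 0.701, -0.358])), (array([298., 198.]), 0.46, array([0.67 , 0.438]))]
softener [(array([281., 173.]), 0.66, array([0.642, 0.495])), (array([303., 263.]), 0.53, array([0.439, 0.016]))]
top cam [0.422 0.034 1.24 ]
bin [(array([248., 228.]), 0.79, array([0.526, 0.22 ])), (array([241., 223.]), 0.51, array([0.536, 0.234]))]
pedal_pad [(array([320., 250.]), 0.71, array([0.489, 0.075]))]
lid_front [(array([241., 222.]), 0.92, array([0.54 , 0.236]))]
peg_yellow [(array([287., 285.]), 0.45, array([0.408, 0.152]))]
peg_red []
peg_green [(array([520., 208.]), 0.66, array([ 0.592, -0.388]))]
peg_blue [(array([152., 321.]), 0.55, array([0.323, 0.463]))]
jar [(array([512., 279.]), 0.91, array([ 0.429, -0.352]))]
holder [(array([506., 160.]), 0.88, array([ 0.702, -0.349]))]
softener [(array([145., 187.]), 0.6, array([0.62 , 0.457]))]
[0.176 0.6   0.242] [[ 0.    -0.281 -0.96 ]
 [ 0.    -0.96   0.281]
 [-1.    -0.     0.   ]] [ 0.799 -0.103  0.279] 1.1
```

View pics/top0.png

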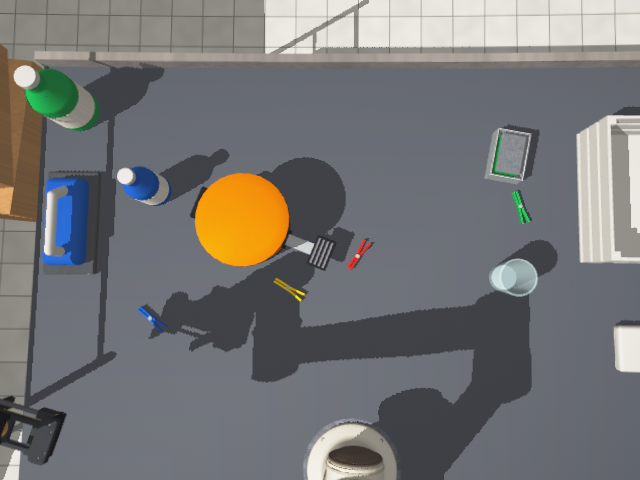

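View pics/side0.png

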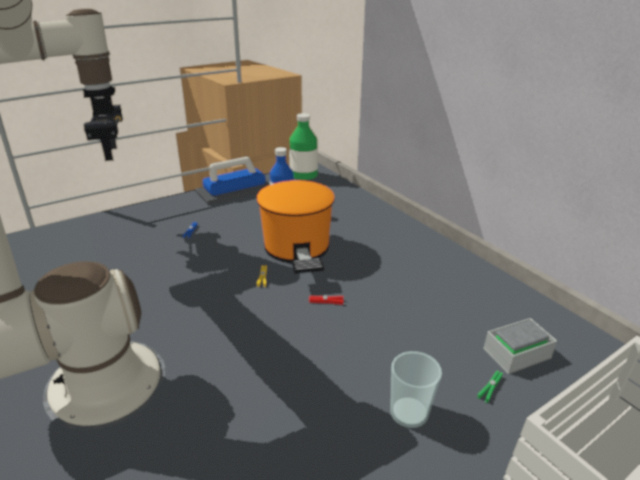

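The top view shows the bin's lid at (242,220), the pad at (321,252), the red peg at (360,254) and the yellow peg at (290,289). The side view shows the pad at (307,265). The area above the pad is clear.

```bash
cat > b.py <<'E'
from h import *
np.set_printoptions(precision=4,suppress=True)
T=viewer.capture('top');S=viewer.capture('side')
def blob(p,name):
    d=spotter.silhouettes(name,p)
    for x in d[:2]: 
        m=x['region'];v,u=np.nonzero(m);print(name,x['score'],m.sum(),u.mean(),v.mean(),u.min(),u.max(),v.min(),v.max())
    return d[0]['region']
h=cv2.cvtColor(T['image'],cv2.COLOR_RGB2HSV);m=((h[...,0]<25)&(h[...,0]>8)&(h[...,1]>180)&(h[...,2]>120)).astype(np.uint8)
m[:,:180]=0;m[:,300:]=0
v,u=np.nonzero(m);print(m.sum());C=atz(T,(u.mean(),v.mean()),.155)
c=max(cv2.findContours(m,0,2)[0],key=cv2.contourArea)[:,0]
W=np.array([atz(T,q,.15)[:2] for q in c]);(cx,cy),rad=cv2.minEnclosingCircle(W.astype(np.float32));print('lid',C,cx,cy,rad)
for p in(T,S):
    blob(p,'pedal_pad')
C=np.array([cx,cy])
# dark pixels near the pad
for n,p,c0 in(('top',T,(321,252)),('side',S,(307,265))):
    print(n,atz(p,c0,.055))
im=np.hstack([cv2.resize(T['image'][210:310,260:390],(780//2*1,300)),cv2.resize(S['image'][235:320,255:355],(353,300))])
cv2.imwrite('pics/crop1.png',im[:,:,::-1])
E
python3 b.py
```

```text
6978
lid [0.542  0.2329 0.155 ] 0.5442034006118774 0.2344689816236496 0.09967339038848877
pedal_pad 0.97 936 313.96581196581195 249.8034188034188 286 335 235 269
pedal_pad 0.92 472 306.5063559322034 262.5762711864407 293 323 249 272
top [0.483  0.0721 0.055 ]
side [0.4777 0.0653 0.055 ]
```

View pics/crop1.png

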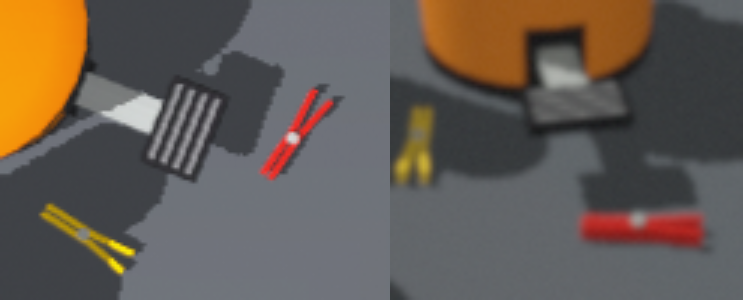

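play_rows(commands=[{"fingers": 1, "tx": 0, "ty": 0.568, "tz": -0.589, "ax": 0, "ay": 0, "az": 0}, {"fingers": 1, "tx": 0, "ty": 0.568, "tz": -0.589, "ax": 0, "ay": 0, "az": 0}, {"fingers": 1, "tx": 0, "ty": 0.568, "tz": -0.589, "ax": 0, "ay": 0, "az": 0}, {"fingers": 1, "tx": 0, "ty": 0.568, "tz": -0.589, "ax": 0, "ay": 0, "az": 0}, {"fingers": 1, "tx": 0, "ty": 0.568, "tz": -0.589, "ax": 0, "ay": 0, "az": 0}])

```text
time_s: 1.72
tcp_pos: [0.2794, 0.4171, 0.2417]
ee_rot: [[0.0, -0.28, -0.96], [0.0, -0.96, 0.28], [-1.0, -0.0, -0.0]]
wrist_force: [1.5, 1.4, 0.7]
gripper_width: 0.702
```

play_rows(commands=[{"fingers": 1, "tx": 0, "ty": 0.373, "tz": -0.388, "ax": 0, "ay": 0, "az": 0}, {"fingers": 1, "tx": 0, "ty": 0.373, "tz": -0.388, "ax": 0, "ay": 0, "az": 0}, {"fingers": 1, "tx": 0, "ty": 0.373, "tz": -0.388, "ax": 0, "ay": 0, "az": 0}, {"fingers": 1, "tx": 0, "ty": 0.373, "tz": -0.388, "ax": 0, "ay": 0, "az": 0}, {"fingers": 1, "tx": 0, "ty": 0.373, "tz": -0.388, "ax": 0, "ay": 0, "az": 0}])

```text
time_s: 2.13
tcp_pos: [0.3829, 0.2363, 0.2421]
ee_rot: [[0.001, -0.28, -0.96], [0.001, -0.96, 0.28], [-1.0, -0.001, -0.001]]
wrist_force: [0.1, 0.9, 0.0]
gripper_width: 0.327
```

play_rows(commands=[{"fingers": 1, "tx": 0, "ty": 0, "tz": 0, "ax": 0.2, "ay": 0, "az": 0}, {"fingers": 1, "tx": 0, "ty": 0, "tz": 0, "ax": 0.2, "ay": 0, "az": 0}, {"fingers": 1, "tx": 0, "ty": 0, "tz": 0, "ax": 0.2, "ay": 0, "az": 0}, {"fingers": 1, "tx": 0, "ty": 0, "tz": 0, "ax": 0.2, "ay": 0, "az": 0}, {"fingers": 1, "tx": 0, "ty": 0, "tz": 0, "ax": 0.2, "ay": 0, "az": 0}])

```text
time_s: 2.55
tcp_pos: [0.3826, 0.2379, 0.2418]
ee_rot: [[0.0, -0.794, -0.609], [0.0, -0.609, 0.794], [-1.0, -0.0, 0.0]]
wrist_force: [0.0, 0.4, -0.8]
gripper_width: 0.019
```

play_rows(commands=[{"fingers": 1, "tx": 0, "ty": 0, "tz": 0, "ax": 0.19, "ay": 0, "az": 0}, {"fingers": 1, "tx": 0, "ty": 0, "tz": 0, "ax": 0.19, "ay": 0, "az": 0}, {"fingers": 1, "tx": 0, "ty": 0, "tz": 0, "ax": 0.19, "ay": 0, "az": 0}, {"fingers": 1, "tx": 0, "ty": 0, "tz": 0, "ax": 0.19, "ay": 0, "az": 0}, {"fingers": 1, "tx": 0, "ty": 0, "tz": 0, "ax": 0.19, "ay": 0, "az": 0}])

```text
time_s: 2.97
tcp_pos: [0.3824, 0.2381, 0.2417]
ee_rot: [[0.0, -0.998, -0.058], [0.0, -0.058, 0.998], [-1.0, -0.0, 0.0]]
wrist_force: [0.1, 0.0, -0.1]
gripper_width: 0.005
```

play_rows(commands=[{"fingers": 1, "tx": 0, "ty": 0, "tz": 0, "ax": 0.133, "ay": 0, "az": 0}, {"fingers": 1, "tx": 0, "ty": 0, "tz": 0, "ax": 0.133, "ay": 0, "az": 0}, {"fingers": 1, "tx": 0, "ty": 0, "tz": 0, "ax": 0.133, "ay": 0, "az": 0}, {"fingers": 1, "tx": 0, "ty": 0, "tz": 0, "ax": 0.133, "ay": 0, "az": 0}, {"fingers": 1, "tx": 0, "ty": 0, "tz": 0, "ax": 0.133, "ay": 0, "az": 0}])

```text
time_s: 3.38
tcp_pos: [0.3824, 0.2381, 0.2417]
ee_rot: [[0.0, -0.938, 0.347], [0.0, 0.347, 0.938], [-1.0, -0.0, 0.0]]
wrist_force: [0.2, -0.5, -0.1]
gripper_width: 0.003
```

play_rows(commands=[{"fingers": 1, "tx": 0, "ty": -0.201, "tz": -0.169, "ax": 0, "ay": 0, "az": 0}, {"fingers": 1, "tx": 0, "ty": -0.201, "tz": -0.169, "ax": 0, "ay": 0, "az": 0}, {"fingers": 1, "tx": 0, "ty": -0.201, "tz": -0.169, "ax": 0, "ay": 0, "az": 0}, {"fingers": 1, "tx": 0, "ty": -0.201, "tz": -0.169, "ax": 0, "ay": 0, "az": 0}, {"fingers": 1, "tx": 0, "ty": -0.201, "tz": -0.169, "ax": 0, "ay": 0, "az": 0}])

```text
time_s: 3.8
tcp_pos: [0.4809, 0.0646, 0.2418]
ee_rot: [[0.001, -0.938, 0.346], [-0.0, 0.346, 0.938], [-1.0, -0.001, 0.0]]
wrist_force: [0.5, -0.0, -0.3]
gripper_width: 0.004
```

play_rows(commands=[{"fingers": 1, "tx": 0.05, "ty": 0, "tz": 0, "ax": 0, "ay": 0, "az": 0}, {"fingers": 1, "tx": 0.1, "ty": 0, "tz": 0, "ax": 0, "ay": 0, "az": 0}, {"fingers": 1, "tx": 0.15, "ty": 0, "tz": 0, "ax": 0, "ay": 0, "az": 0}, {"fingers": 1, "tx": 0.187, "ty": 0, "tz": 0, "ax": 0, "ay": 0, "az": 0}, {"fingers": 1, "tx": 0.187, "ty": 0, "tz": 0, "ax": 0, "ay": 0, "az": 0}])

```text
time_s: 4.22
tcp_pos: [0.4761, 0.0652, 0.0962]
ee_rot: [[-0.011, -0.938, 0.347], [-0.004, 0.347, 0.938], [-1.0, 0.009, -0.008]]
wrist_force: [-1.0, 0.4, 0.4]
gripper_width: 0.006
```

```bash
python3 - <<'E'
from h import *
T=viewer.capture('top');S=viewer.capture('side')
s=r.sense();print(s['tcp_pos'],s['wrist_force'])
im=np.hstack([cv2.resize(T['image'][190:310,240:400],(400,300)),cv2.resize(S['image'][160:310,220:400],(360,300))])
cv2.imwrite('pics/crop2.png',im[:,:,::-1])
E
```

```text
[0.48024359 0.06693377 0.10141508] [ 0.10914597 -0.37938723  0.60201232]
```

View pics/crop2.png

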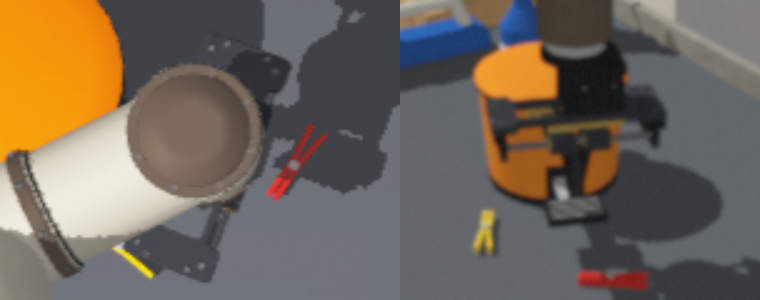

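play_rows(commands=[{"fingers": 1, "tx": 0.008, "ty": 0, "tz": 0, "ax": 0, "ay": 0, "az": 0}, {"fingers": 1, "tx": 0.016, "ty": 0, "tz": 0, "ax": 0, "ay": 0, "az": 0}, {"fingers": 1, "tx": 0.024, "ty": 0, "tz": 0, "ax": 0, "ay": 0, "az": 0}, {"fingers": 1, "tx": 0.03, "ty": 0, "tz": 0, "ax": 0, "ay": 0, "az": 0}, {"fingers": 1, "tx": 0.034, "ty": 0, "tz": 0, "ax": 0, "ay": 0, "az": 0}])

```text
time_s: 4.73
tcp_pos: [0.4799, 0.067, 0.0757]
ee_rot: [[0.0, -0.938, 0.346], [0.0, 0.346, 0.938], [-1.0, -0.0, 0.0]]
wrist_force: [-0.3, 0.2, 0.1]
gripper_width: 0.005
```

play_rows(commands=[{"fingers": 1, "tx": 0.002, "ty": 0, "tz": 0, "ax": 0, "ay": 0, "az": 0}, {"fingers": 1, "tx": 0.004, "ty": 0, "tz": 0, "ax": 0, "ay": 0, "az": 0}, {"fingers": 1, "tx": 0.006, "ty": 0, "tz": 0, "ax": 0, "ay": 0, "az": 0}, {"fingers": 1, "tx": 0.008, "ty": 0, "tz": 0, "ax": 0, "ay": 0, "az": 0}, {"fingers": 1, "tx": 0.01, "ty": 0, "tz": 0, "ax": 0, "ay": 0, "az": 0}])

```text
time_s: 5.15
tcp_pos: [0.4796, 0.0664, 0.069]
ee_rot: [[-0.001, -0.938, 0.346], [-0.001, 0.346, 0.938], [-1.0, 0.0, -0.001]]
wrist_force: [-1.7, -2.6, 6.5]
gripper_width: 0.007
```

```bash
python3 - <<'E'
from h import *
T=viewer.capture('top');S=viewer.capture('side')
s=r.sense();print(s['tcp_pos'],s['wrist_force'])
im=np.hstack([cv2.resize(T['image'][190:310,240:400],(400,300)),cv2.resize(S['image'][160:310,220:400],(360,300))])
cv2.imwrite('pics/crop3.png',im[:,:,::-1])
E
```

```text
[0.47952558 0.06632462 0.0687472 ] [-2.24514957 -3.31629639  5.80433622]
```

View pics/crop3.png

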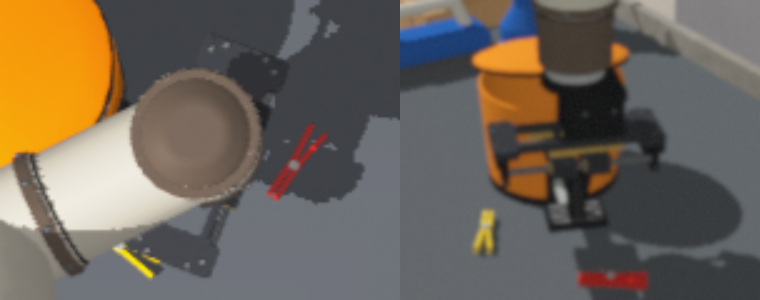

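play_rows(commands=[{"fingers": 1, "tx": 0.003, "ty": 0, "tz": 0, "ax": 0, "ay": 0, "az": 0}, {"fingers": 1, "tx": 0.006, "ty": 0, "tz": 0, "ax": 0, "ay": 0, "az": 0}, {"fingers": 1, "tx": 0.009, "ty": 0, "tz": 0, "ax": 0, "ay": 0, "az": 0}, {"fingers": 1, "tx": 0.012, "ty": 0, "tz": 0, "ax": 0, "ay": 0, "az": 0}, {"fingers": 1, "tx": 0.015, "ty": 0, "tz": 0, "ax": 0, "ay": 0, "az": 0}])

```text
time_s: 5.67
tcp_pos: [0.4792, 0.0658, 0.0575]
ee_rot: [[-0.002, -0.938, 0.346], [-0.002, 0.346, 0.938], [-1.0, 0.001, -0.003]]
wrist_force: [-1.6, -5.1, 6.4]
gripper_width: 0.005
```

play_rows(commands=[{"fingers": 1, "tx": 0.003, "ty": 0, "tz": 0, "ax": 0, "ay": 0, "az": 0}, {"fingers": 1, "tx": 0.005, "ty": 0, "tz": 0, "ax": 0, "ay": 0, "az": 0}, {"fingers": 1, "tx": 0.007, "ty": 0, "tz": 0, "ax": 0, "ay": 0, "az": 0}, {"fingers": 1, "tx": 0.009, "ty": 0, "tz": 0, "ax": 0, "ay": 0, "az": 0}, {"fingers": 1, "tx": 0.011, "ty": 0, "tz": 0, "ax": 0, "ay": 0, "az": 0}])

```text
time_s: 6.08
tcp_pos: [0.4794, 0.0664, 0.0488]
ee_rot: [[-0.001, -0.938, 0.347], [-0.001, 0.347, 0.938], [-1.0, 0.001, -0.001]]
wrist_force: [-1.2, -3.8, 3.7]
gripper_width: 0.005
```

```bash
python3 - <<'E'
from h import *
T=viewer.capture('top');S=viewer.capture('side')
s=r.sense();print(s['tcp_pos'],s['wrist_force'])
im=np.hstack([cv2.resize(T['image'][110:310,140:400],(390,300)),cv2.resize(S['image'][110:310,180:420],(360,300))])
cv2.imwrite('pics/crop4.png',im[:,:,::-1])
E
```

```text
[0.47965857 0.06687194 0.04853772] [-2.42129122 -3.00074383  2.40334374]
```

View pics/crop4.png

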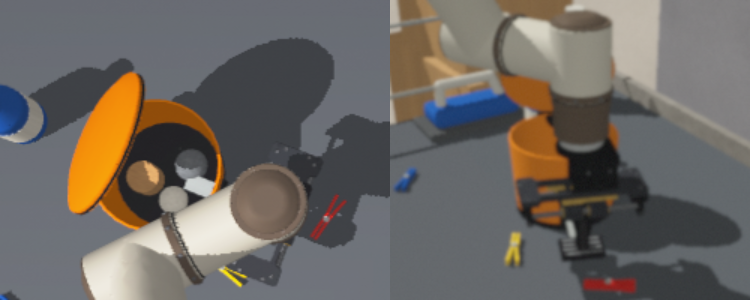

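The lid stands nearly open, and the fingers are centred on the pad. I'll go on to the stop.

play_rows(commands=[{"fingers": 1, "tx": 0.002, "ty": 0, "tz": 0, "ax": 0, "ay": 0, "az": 0}, {"fingers": 1, "tx": 0.004, "ty": 0, "tz": 0, "ax": 0, "ay": 0, "az": 0}, {"fingers": 1, "tx": 0.006, "ty": 0, "tz": 0, "ax": 0, "ay": 0, "az": 0}, {"fingers": 1, "tx": 0.007, "ty": 0, "tz": 0, "ax": 0, "ay": 0, "az": 0}, {"fingers": 1, "tx": 0.007, "ty": 0, "tz": 0, "ax": 0, "ay": 0, "az": 0}])

```text
time_s: 6.6
tcp_pos: [0.4798, 0.067, 0.0439]
ee_rot: [[-0.001, -0.938, 0.346], [-0.0, 0.346, 0.938], [-1.0, 0.0, -0.001]]
wrist_force: [-3.8, -3.3, 9.9]
gripper_width: 0.004
```

play_rows(commands=[{"fingers": 1, "tx": 0.001, "ty": 0, "tz": 0, "ax": 0, "ay": 0, "az": 0}, {"fingers": 1, "tx": 0.002, "ty": 0, "tz": 0, "ax": 0, "ay": 0, "az": 0}, {"fingers": 1, "tx": 0.002, "ty": 0, "tz": 0, "ax": 0, "ay": 0, "az": 0}, {"fingers": 1, "tx": 0.002, "ty": 0, "tz": 0, "ax": 0, "ay": 0, "az": 0}, {"fingers": 1, "tx": 0.002, "ty": 0, "tz": 0, "ax": 0, "ay": 0, "az": 0}])

```text
time_s: 7.02
tcp_pos: [0.4798, 0.067, 0.0431]
ee_rot: [[-0.0, -0.938, 0.346], [-0.0, 0.346, 0.938], [-1.0, -0.0, -0.0]]
wrist_force: [-5.3, -2.5, 14.4]
gripper_width: 0.007
```

play_rows(commands=[{"fingers": 1, "tx": 0, "ty": 0, "tz": 0, "ax": 0, "ay": 0, "az": 0}, {"fingers": 1, "tx": 0, "ty": 0, "tz": 0, "ax": 0, "ay": 0, "az": 0}, {"fingers": 1, "tx": 0, "ty": 0, "tz": 0, "ax": 0, "ay": 0, "az": 0}, {"fingers": 1, "tx": 0, "ty": 0, "tz": 0, "ax": 0, "ay": 0, "az": 0}, {"fingers": 1, "tx": 0, "ty": 0, "tz": 0, "ax": 0, "ay": 0, "az": 0}])

```text
time_s: 7.43
tcp_pos: [0.4799, 0.067, 0.0432]
ee_rot: [[0.0, -0.938, 0.346], [-0.0, 0.346, 0.938], [-1.0, -0.0, -0.0]]
wrist_force: [-5.5, -3.3, 14.1]
gripper_width: 0.006
```

```bash
python3 - <<'E'
from h import *
T=viewer.capture('top');S=viewer.capture('side')
s=r.sense();print(s['tcp_pos'],s['wrist_force'])
im=np.hstack([cv2.resize(T['image'][110:310,140:400],(390,300)),cv2.resize(S['image'][110:310,180:420],(360,300))])
cv2.imwrite('pics/crop5.png',im[:,:,::-1])
E
```

```text
[0.4798307  0.06698079 0.04315749] [-5.30174007 -3.05627379 14.11047919]
```

View pics/crop5.png

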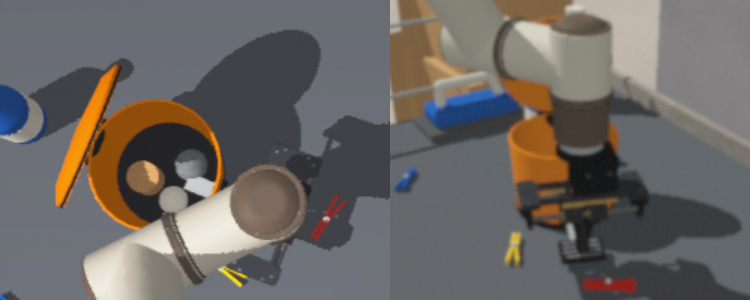

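The pedal is on its stop at 14 N, and the lid is fully open. I'll hold it there.

play_rows(commands=[{"fingers": 1, "tx": 0, "ty": 0, "tz": 0, "ax": 0, "ay": 0, "az": 0}, {"fingers": 1, "tx": 0, "ty": 0, "tz": 0, "ax": 0, "ay": 0, "az": 0}, {"fingers": 1, "tx": 0, "ty": 0, "tz": 0, "ax": 0, "ay": 0, "az": 0}, {"fingers": 1, "tx": 0, "ty": 0, "tz": 0, "ax": 0, "ay": 0, "az": 0}, {"fingers": 1, "tx": 0, "ty": 0, "tz": 0, "ax": 0, "ay": 0, "az": 0}])

```text
time_s: 7.95
tcp_pos: [0.4798, 0.067, 0.0431]
ee_rot: [[-0.0, -0.938, 0.346], [-0.0, 0.346, 0.938], [-1.0, -0.0, -0.0]]
wrist_force: [-4.4, -3.7, 14.0]
gripper_width: 0.008
```

play_rows(commands=[{"fingers": 1, "tx": 0, "ty": 0, "tz": 0, "ax": 0, "ay": 0, "az": 0}, {"fingers": 1, "tx": 0, "ty": 0, "tz": 0, "ax": 0, "ay": 0, "az": 0}, {"fingers": 1, "tx": 0, "ty": 0, "tz": 0, "ax": 0, "ay": 0, "az": 0}, {"fingers": 1, "tx": 0, "ty": 0, "tz": 0, "ax": 0, "ay": 0, "az": 0}, {"fingers": 1, "tx": 0, "ty": 0, "tz": 0, "ax": 0, "ay": 0, "az": 0}])

```text
time_s: 8.37
tcp_pos: [0.4798, 0.067, 0.0432]
ee_rot: [[-0.0, -0.938, 0.346], [-0.0, 0.346, 0.938], [-1.0, -0.0, -0.0]]
wrist_force: [-4.8, -3.5, 13.8]
gripper_width: 0.002
```

play_rows(commands=[{"fingers": 1, "tx": 0, "ty": 0, "tz": 0, "ax": 0, "ay": 0, "az": 0}, {"fingers": 1, "tx": 0, "ty": 0, "tz": 0, "ax": 0, "ay": 0, "az": 0}, {"fingers": 1, "tx": 0, "ty": 0, "tz": 0, "ax": 0, "ay": 0, "az": 0}, {"fingers": 1, "tx": 0, "ty": 0, "tz": 0, "ax": 0, "ay": 0, "az": 0}, {"fingers": 1, "tx": 0, "ty": 0, "tz": 0, "ax": 0, "ay": 0, "az": 0}])

```text
time_s: 8.78
tcp_pos: [0.4799, 0.067, 0.0432]
ee_rot: [[-0.0, -0.938, 0.346], [-0.0, 0.346, 0.938], [-1.0, -0.0, -0.0]]
wrist_force: [-5.4, -4.1, 14.2]
gripper_width: 0.006
```

play_rows(commands=[{"fingers": 1, "tx": 0, "ty": 0, "tz": 0, "ax": 0, "ay": 0, "az": 0}, {"fingers": 1, "tx": 0, "ty": 0, "tz": 0, "ax": 0, "ay": 0, "az": 0}, {"fingers": 1, "tx": 0, "ty": 0, "tz": 0, "ax": 0, "ay": 0, "az": 0}, {"fingers": 1, "tx": 0, "ty": 0, "tz": 0, "ax": 0, "ay": 0, "az": 0}, {"fingers": 1, "tx": 0, "ty": 0, "tz": 0, "ax": 0, "ay": 0, "az": 0}])

```text
time_s: 9.2
tcp_pos: [0.4798, 0.067, 0.0432]
ee_rot: [[-0.0, -0.938, 0.346], [-0.0, 0.346, 0.938], [-1.0, -0.0, -0.0]]
wrist_force: [-5.2, -2.0, 14.3]
gripper_width: 0.006
```

play_rows(commands=[{"fingers": 1, "tx": 0, "ty": 0, "tz": 0, "ax": 0, "ay": 0, "az": 0}, {"fingers": 1, "tx": 0, "ty": 0, "tz": 0, "ax": 0, "ay": 0, "az": 0}, {"fingers": 1, "tx": 0, "ty": 0, "tz": 0, "ax": 0, "ay": 0, "az": 0}, {"fingers": 1, "tx": 0, "ty": 0, "tz": 0, "ax": 0, "ay": 0, "az": 0}, {"fingers": 1, "tx": 0, "ty": 0, "tz": 0, "ax": 0, "ay": 0, "az": 0}])

```text
time_s: 9.62
tcp_pos: [0.4798, 0.067, 0.0431]
ee_rot: [[-0.0, -0.938, 0.346], [-0.0, 0.346, 0.938], [-1.0, -0.0, -0.0]]
wrist_force: [-5.2, -2.7, 14.0]
gripper_width: 0.003
```

play_rows(commands=[{"fingers": 1, "tx": -0.001, "ty": 0, "tz": 0, "ax": 0, "ay": 0, "az": 0}, {"fingers": 1, "tx": -0.002, "ty": 0, "tz": 0, "ax": 0, "ay": 0, "az": 0}, {"fingers": 1, "tx": -0.003, "ty": 0, "tz": 0, "ax": 0, "ay": 0, "az": 0}, {"fingers": 1, "tx": -0.004, "ty": 0, "tz": 0, "ax": 0, "ay": 0, "az": 0}, {"fingers": 1, "tx": -0.005, "ty": 0, "tz": 0, "ax": 0, "ay": 0, "az": 0}])

```text
time_s: 10.03
tcp_pos: [0.4801, 0.0673, 0.0457]
ee_rot: [[0.0, -0.938, 0.346], [0.0, 0.346, 0.938], [-1.0, -0.0, 0.001]]
wrist_force: [-1.5, -1.9, 2.4]
gripper_width: 0.007
```

play_rows(commands=[{"fingers": 1, "tx": -0.001, "ty": 0, "tz": 0, "ax": 0, "ay": 0, "az": 0}, {"fingers": 1, "tx": -0.002, "ty": 0, "tz": 0, "ax": 0, "ay": 0, "az": 0}, {"fingers": 1, "tx": -0.003, "ty": 0, "tz": 0, "ax": 0, "ay": 0, "az": 0}, {"fingers": 1, "tx": -0.004, "ty": 0, "tz": 0, "ax": 0, "ay": 0, "az": 0}, {"fingers": 1, "tx": -0.005, "ty": 0, "tz": 0, "ax": 0, "ay": 0, "az": 0}])

```text
time_s: 10.45
tcp_pos: [0.4801, 0.0672, 0.0496]
ee_rot: [[0.0, -0.938, 0.346], [0.0, 0.346, 0.938], [-1.0, -0.0, 0.0]]
wrist_force: [-2.1, -1.1, 3.1]
gripper_width: 0.003
```

play_rows(commands=[{"fingers": 1, "tx": -0.001, "ty": 0, "tz": 0, "ax": 0, "ay": 0, "az": 0}, {"fingers": 1, "tx": -0.002, "ty": 0, "tz": 0, "ax": 0, "ay": 0, "az": 0}, {"fingers": 1, "tx": -0.003, "ty": 0, "tz": 0, "ax": 0, "ay": 0, "az": 0}, {"fingers": 1, "tx": -0.004, "ty": 0, "tz": 0, "ax": 0, "ay": 0, "az": 0}, {"fingers": 1, "tx": -0.005, "ty": 0, "tz": 0, "ax": 0, "ay": 0, "az": 0}])

```text
time_s: 10.87
tcp_pos: [0.4801, 0.0672, 0.0535]
ee_rot: [[0.0, -0.938, 0.346], [0.0, 0.346, 0.938], [-1.0, -0.0, 0.0]]
wrist_force: [-2.0, 0.4, 3.4]
gripper_width: 0.007
```

play_rows(commands=[{"fingers": 1, "tx": -0.001, "ty": 0, "tz": 0, "ax": 0, "ay": 0, "az": 0}, {"fingers": 1, "tx": -0.002, "ty": 0, "tz": 0, "ax": 0, "ay": 0, "az": 0}, {"fingers": 1, "tx": -0.003, "ty": 0, "tz": 0, "ax": 0, "ay": 0, "az": 0}, {"fingers": 1, "tx": -0.004, "ty": 0, "tz": 0, "ax": 0, "ay": 0, "az": 0}, {"fingers": 1, "tx": -0.005, "ty": 0, "tz": 0, "ax": 0, "ay": 0, "az": 0}])

```text
time_s: 11.28
tcp_pos: [0.4802, 0.0672, 0.0572]
ee_rot: [[0.001, -0.938, 0.346], [0.0, 0.346, 0.938], [-1.0, -0.0, 0.001]]
wrist_force: [-1.8, 1.6, 3.9]
gripper_width: 0.0
```

play_rows(commands=[{"fingers": 1, "tx": -0.001, "ty": 0, "tz": 0, "ax": 0, "ay": 0, "az": 0}, {"fingers": 1, "tx": -0.002, "ty": 0, "tz": 0, "ax": 0, "ay": 0, "az": 0}, {"fingers": 1, "tx": -0.003, "ty": 0, "tz": 0, "ax": 0, "ay": 0, "az": 0}, {"fingers": 1, "tx": -0.004, "ty": 0, "tz": 0, "ax": 0, "ay": 0, "az": 0}, {"fingers": 1, "tx": -0.005, "ty": 0, "tz": 0, "ax": 0, "ay": 0, "az": 0}])

```text
time_s: 11.7
tcp_pos: [0.4803, 0.0673, 0.061]
ee_rot: [[0.001, -0.938, 0.346], [0.0, 0.346, 0.938], [-1.0, -0.001, 0.001]]
wrist_force: [-1.4, 1.6, 3.5]
gripper_width: 0.005
```

play_rows(commands=[{"fingers": 1, "tx": -0.001, "ty": 0, "tz": 0, "ax": 0, "ay": 0, "az": 0}, {"fingers": 1, "tx": -0.002, "ty": 0, "tz": 0, "ax": 0, "ay": 0, "az": 0}, {"fingers": 1, "tx": -0.003, "ty": 0, "tz": 0, "ax": 0, "ay": 0, "az": 0}, {"fingers": 1, "tx": -0.004, "ty": 0, "tz": 0, "ax": 0, "ay": 0, "az": 0}, {"fingers": 1, "tx": -0.005, "ty": 0, "tz": 0, "ax": 0, "ay": 0, "az": 0}])

```text
time_s: 12.12
tcp_pos: [0.4805, 0.0673, 0.0648]
ee_rot: [[0.001, -0.938, 0.346], [0.001, 0.346, 0.938], [-1.0, -0.001, 0.001]]
wrist_force: [-1.2, 3.2, 3.8]
gripper_width: 0.005
```

play_rows(commands=[{"fingers": 1, "tx": -0.001, "ty": 0, "tz": 0, "ax": 0, "ay": 0, "az": 0}, {"fingers": 1, "tx": -0.002, "ty": 0, "tz": 0, "ax": 0, "ay": 0, "az": 0}, {"fingers": 1, "tx": -0.003, "ty": 0, "tz": 0, "ax": 0, "ay": 0, "az": 0}, {"fingers": 1, "tx": -0.004, "ty": 0, "tz": 0, "ax": 0, "ay": 0, "az": 0}, {"fingers": 1, "tx": -0.005, "ty": 0, "tz": 0, "ax": 0, "ay": 0, "az": 0}])

```text
time_s: 12.53
tcp_pos: [0.4806, 0.0673, 0.0686]
ee_rot: [[0.002, -0.938, 0.346], [0.001, 0.346, 0.938], [-1.0, -0.001, 0.001]]
wrist_force: [0.4, 3.7, 4.9]
gripper_width: 0.006
```

play_rows(commands=[{"fingers": 1, "tx": -0.001, "ty": 0, "tz": 0, "ax": 0, "ay": 0, "az": 0}, {"fingers": 1, "tx": -0.002, "ty": 0, "tz": 0, "ax": 0, "ay": 0, "az": 0}, {"fingers": 1, "tx": -0.003, "ty": 0, "tz": 0, "ax": 0, "ay": 0, "az": 0}, {"fingers": 1, "tx": -0.004, "ty": 0, "tz": 0, "ax": 0, "ay": 0, "az": 0}, {"fingers": 1, "tx": -0.005, "ty": 0, "tz": 0, "ax": 0, "ay": 0, "az": 0}])

```text
time_s: 12.95
tcp_pos: [0.4804, 0.0671, 0.0723]
ee_rot: [[0.001, -0.938, 0.346], [0.0, 0.346, 0.938], [-1.0, -0.001, 0.001]]
wrist_force: [0.4, 2.8, 3.6]
gripper_width: 0.006
```

play_rows(commands=[{"fingers": 1, "tx": -0.001, "ty": 0, "tz": 0, "ax": 0, "ay": 0, "az": 0}, {"fingers": 1, "tx": -0.002, "ty": 0, "tz": 0, "ax": 0, "ay": 0, "az": 0}, {"fingers": 1, "tx": -0.003, "ty": 0, "tz": 0, "ax": 0, "ay": 0, "az": 0}, {"fingers": 1, "tx": -0.004, "ty": 0, "tz": 0, "ax": 0, "ay": 0, "az": 0}, {"fingers": 1, "tx": -0.005, "ty": 0, "tz": 0, "ax": 0, "ay": 0, "az": 0}])

```text
time_s: 13.37
tcp_pos: [0.4776, 0.0657, 0.0747]
ee_rot: [[-0.006, -0.938, 0.347], [-0.002, 0.347, 0.938], [-1.0, 0.004, -0.004]]
wrist_force: [-1.3, -0.2, 0.2]
gripper_width: 0.005
```

play_rows(commands=[{"fingers": 1, "tx": -0.001, "ty": 0, "tz": 0, "ax": 0, "ay": 0, "az": 0}, {"fingers": 1, "tx": -0.002, "ty": 0, "tz": 0, "ax": 0, "ay": 0, "az": 0}, {"fingers": 1, "tx": -0.003, "ty": 0, "tz": 0, "ax": 0, "ay": 0, "az": 0}, {"fingers": 1, "tx": -0.004, "ty": 0, "tz": 0, "ax": 0, "ay": 0, "az": 0}, {"fingers": 1, "tx": -0.005, "ty": 0, "tz": 0, "ax": 0, "ay": 0, "az": 0}])

```text
time_s: 13.78
tcp_pos: [0.4796, 0.0668, 0.0794]
ee_rot: [[-0.001, -0.938, 0.347], [-0.0, 0.347, 0.938], [-1.0, 0.001, -0.001]]
wrist_force: [-0.1, -0.1, 0.6]
gripper_width: 0.003
```

The fingers are clear of the pad. I'll retreat upward and check.

play_rows(commands=[{"fingers": 1, "tx": -0.02, "ty": 0, "tz": -0.01, "ax": 0, "ay": 0, "az": 0}, {"fingers": 1, "tx": -0.06, "ty": 0, "tz": -0.02, "ax": 0, "ay": 0, "az": 0}, {"fingers": 1, "tx": -0.11, "ty": 0, "tz": -0.02, "ax": 0, "ay": 0, "az": 0}, {"fingers": 1, "tx": -0.16, "ty": 0, "tz": -0.02, "ax": 0, "ay": 0, "az": 0}, {"fingers": 1, "tx": -0.2, "ty": 0, "tz": -0.02, "ax": 0, "ay": 0, "az": 0}])

```text
time_s: 14.2
tcp_pos: [0.475, 0.0527, 0.2325]
ee_rot: [[0.002, -0.938, 0.346], [0.001, 0.346, 0.938], [-1.0, -0.002, 0.001]]
wrist_force: [1.2, -0.2, -0.4]
gripper_width: 0.003
```

play_rows(commands=[{"fingers": 1, "tx": 0, "ty": 0, "tz": 0, "ax": 0, "ay": 0, "az": 0}, {"fingers": 1, "tx": 0, "ty": 0, "tz": 0, "ax": 0, "ay": 0, "az": 0}, {"fingers": 1, "tx": 0, "ty": 0, "tz": 0, "ax": 0, "ay": 0, "az": 0}, {"fingers": 1, "tx": 0, "ty": 0, "tz": 0, "ax": 0, "ay": 0, "az": 0}, {"fingers": 1, "tx": 0, "ty": 0, "tz": 0, "ax": 0, "ay": 0, "az": 0}])

```text
time_s: 14.62
tcp_pos: [0.474, 0.0527, 0.2281]
ee_rot: [[-0.003, -0.938, 0.346], [-0.001, 0.346, 0.938], [-1.0, 0.002, -0.002]]
wrist_force: [-0.3, -0.5, 0.5]
gripper_width: 0.008
```

```bash
sed -i "s/n+'0.png'/n+'9.png'/" a.py; python3 a.py; python3 -c "
import cv2,numpy as np
cv2.imwrite('pics/end.png',np.hstack([cv2.resize(cv2.imread('pics/top9.png'),(400,300)),cv2.resize(cv2.imread('pics/side9.png')[110:350,130:450],(400,300))]))"
```

```text
side cam [ 0.013 -0.714  0.651]
bin [(array([294., 223.]), 0.61, array([0.458, 0.089])), (array([329., 300.]), 0.39, array([ 0.371, -0.186]))]
pedal_pad [(array([306., 264.]), 0.59, array([0.478, 0.069]))]
lid_front [(array([290., 199.]), 0.67, array([0.524, 0.224])), (array([283., 174.]), 0.66, array([0.59 , 0.383]))]
peg_yellow [(array([263., 279.]), 0.66, array([0.395, 0.132]))]
peg_red [(array([323., 299.]), 0.52, array([ 0.475, -0.009]))]
peg_green [(array([492., 384.]), 0.81, array([ 0.599, -0.386]))]
peg_blue [(array([188., 231.]), 0.65, array([0.318, 0.459]))]
jar [(array([412., 386.]), 0.88, array([ 0.442, -0.337])), (array([191., 230.]), 0.69, array([0.305, 0.378]))]
holder [(array([519., 345.]), 0.66, array([ 0.702, -0.36 ])), (array([490., 385.]), 0.19, array([ 0.572, -0.399]))]
softener [(array([281., 172.]), 0.46, array([0.644, 0.498]))]
top cam [0.422 0.034 1.24 ]
bin [(array([237., 215.]), 0.9, array([0.552, 0.244]))]
pedal_pad []
lid_front [(array([236., 214.]), 0.63, array([0.556, 0.247]))]
peg_yellow []
peg_red [(array([508., 157.]), 0.67, array([ 0.714, -0.361])), (array([360., 255.]), 0.65, array([ 0.48 , -0.017]))]
peg_green [(array([518., 207.]), 0.67, array([ 0.595, -0.383]))]
peg_blue [(array([149., 320.]), 0.65, array([0.325, 0.47 ])), (array([354., 260.]), 0.31, array([ 0.469, -0.004]))]
jar [(array([516., 277.]), 0.63, array([ 0.433, -0.361])), (array([356., 260.]), 0.2, array([ 0.466, -0.006]))]
holder [(array([509., 158.]), 0.86, array([ 0.704, -0.355]))]
softener []
[0.475 0.053 0.23 ] [[ 0.    -0.938  0.346]
 [ 0.     0.346  0.938]
 [-1.     0.     0.   ]] [ 0.181  0.684 -0.196] 15.7167
```

View pics/end.png

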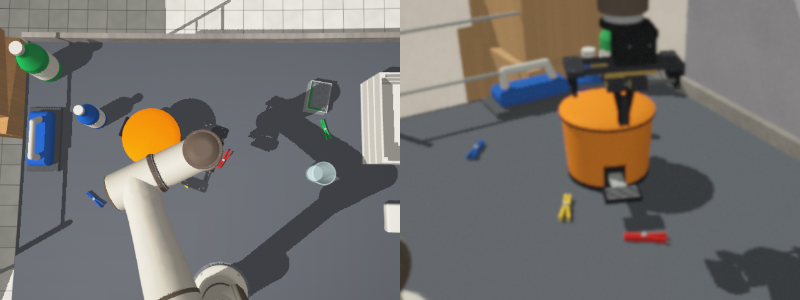

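The lid is shut, the pedal is up, and the bystanders stand where they were. I'll hand the job in.

```bash
python3 -c "
from station import job; print(job.finish_job())"
```

```text
the job is handed in; nothing more can be done
None
```

I pressed the pedal with the closed fingertips down to its firm stop (14 N vertical) and held it there for about 3 s. I then let it up at an even 9 mm/s, so the lid took about 3.5 s to come down. The job is handed in; no verdict was reported.

**Final checks:**
- **Lid and pedal:** the last pictures show the lid shut and the pedal up. Contact ended at a TCP height of about 75 mm, which matches the pad at rest. The force stayed at roughly 2.4–5 N during the release until then. I had no direct reading of the lid or pedal angles or the lid's speed.
- **Robot:** the arm finished clear, at a TCP height of 0.23 m with wrist force near zero.
- **Bystanders:** from comparing detections before and after, all were within detection noise of where they started. In the last top view, the yellow peg and the softener bottle went undetected. There the pedal was hidden by the arm, and one "red peg" hit was really the pad holder. I confirmed those by eye and from the side view.

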